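# Refill the spring-lift tin dispenser on the chocolate counter

### The arm

A 6-joint arm with a two-finger parallel gripper is mounted at the origin on the work surface. World frame = base frame: x ahead of the robot, y to its left, z up, the work surface at z = 0. Lengths are in m, angles in rad, forces in N, time in s.
With the tool pointing down it reaches from about 0.35 to 0.775 m from the base axis. Payload 7.3 kg.
Tool frame: the origin (TCP) lies midway between the tips of the shut fingers; the grasp point (between the pads) lies 19 mm behind it; z points along the fingers, y is the line along which they close (so a half turn about z gives the same grasp; the last joint's range is limited). The gripper opens to 92 mm and grips with 3 to 60 N. Pads are 19 mm wide; open, the fingers measure 130 mm over their backs; the gripper's body (75 mm by 190 mm) begins 47 mm behind the grasp point.
Start: joints at [-1.291, 0.342, 1.524, -0, 1.275, -0.146], TCP at [0.217, -0.478, 0.227] pointing down, gripper open.
Joint ranges: [-2.53, 2.53], [-0.77, 2.02], [0.04, 2.7], [-1, 4.14], [0.28, 2.66], [-3.11, 3.11]. Speed limits (rad/s): [2.57, 2.57, 3.14, 3.14, 3.14, 3.14].

### API

Orientations are given as [roll, pitch, yaw] about the fixed x, y, z axes, in that order (R = Rz(yaw) Ry(pitch) Rx(roll)).
In Python, from cell import monitor, vision, workorder gives the robot as it stands.
- The arm moves only by the tool move_arm, never from a script. Its argument "rows" is a list of rows, each a list of 5 numbers: the shift along the world's x, y, z in mm, then the turn about the world's z in rad, then the closure, from -1 (fully open) to 1 (shut). A call has 1 to 12 rows; each row shifts and turns the commanded pose from where the row before left it; what a row does not reach is not made up. A row lasts 1/10 s, in which the tool goes at most 50 mm and 8.59 degrees, less where a joint would pass 70% of its speed; a pose out of reach is approached as far as the arm can. A call is refused whole if a number of a shift passes 50 or a number of a turn 0.15, either way. A call with a gripper value outside its range is refused whole. The fingers move at their own pace and stop on an object; "newtons" is the grip in N (left out, the last holds). Time passes only in rows, so rows that do not move let the fingers close. It gives the time, the measured TCP pose, the force, the opening and the grip force at its end, in the units of the state.
- monitor.observe(): the state, without advancing time (a new reading comes with each control period).
- vision.read_camera(name): name is "scene" or "top" or "wrist"; returns the picture (400x640x3 uint8, red, green, blue); there is no depth.
- vision.get_calibration(name): a dict with "K" (3x3 intrinsics, pixels), "T" (4x4, takes a point from camera to world coordinates); the wrist camera has in their place "mount" (4x4, takes a point from camera to tool coordinates, whose origin is the TCP and whose axes are the flange's). Camera axes: x right, y up, looking along -z (the intrinsics and any distortion apply to the point x, -y, -z); pixel columns grow to the right and rows downward; lengths in m; the calibration is good to about 2 mm. A picture is of the moment at which its call begins: read the wrist's pose just before it. get_calibration takes no time and is no camera call.
- workorder.hand_in(): hands the job in; it is judged then, once.
The state is a dict: "time": time; "qpos": joint angles; "qvel": joint speeds; "joint_efforts": joint torques, N m; "tool_pos": TCP position; "tool_rot": TCP orientation; "contact_force": force on the tool from outside, world axes, zero at the start; "torque": the same for the moment, N m; "opening": finger opening in m; "grip_force": force on a finger pad.
Only numpy, scipy, OpenCV 4.12 (cv2) and the standard library are available. Lean on these libraries where they do the work, as an engineer would, in place of code of your own. Each camera call takes 0.05 s, during which the arm holds its last target. There are 200 camera calls.

### The job

Refill the spring-loaded dispenser on the chocolate counter with the two loose tins. Lay each tin lengthwise between the end guides on top of the pile and push it down against the spring, until both leaf catches have snapped back over its ends and it stays down flat by itself. Leave the jar, the bowl and the mug standing where they are.

Things in the scene. Friction and masses are not known exactly. Their poses are not given: they have to be found in the camera images.
- dispenser: Counter dispenser for flat tins, fixed: a sheet-steel magazine on a wooden plinth, 190 x 90 mm on plan, 183 mm high. Origin: centre of the plinth's underside, on the counter. x runs along the tins' length, y to the side with the high back panel (customers' side, with a low slotted front panel, is -y), z up. Inside, the tins lie on a platform pushed up by a spring.
- mouth (a point): Top of the dispenser's guides, on its centre line, 183 mm above the counter, axes as the dispenser's. Guides at both ends leave a tin 2 mm play at each end and 2 to 3 mm at each side; they are straight below 170 mm height, and their lips above that flare outward by 5 mm. Between the corner guides the middle 120 mm of x is open to the gripper.
- back_edge (a point): Middle of the back panel's top edge, 132 mm above the counter. The panel (3 mm thick, right beside the pile) bars a finger from going lower there, so a tin cannot be carried home in the grip: it is let go when it lies between the guides, and then pushed from above.
- gate (a point): Point on the dispenser's centre line, 135 mm above the counter: level of the catches' lower ends. The top of a properly loaded pile stands here. Push a tin at its middle until its top is 3 to 8 mm below this level; that takes about 5 to 12 N.
- platform (a joint): Depth of the platform below its topmost position, m. 0: platform's top at the gate's level; it reads 18 mm per held tin (about 0.036 at the start with two tins, 0.072 with four). Upward spring force about 5 N + 140 N/m x depth; it bottoms out at 0.088.
- catch_a (a joint): Leaf catch at the dispenser's +x end, rad: a steel leaf hinged 30 mm above the gate, sloping in and down; its lower end hangs 7 mm over the top tin and holds it down. 0: snapped in (rest). A new tin first rests on the slopes of both leaves, about 18 mm above the gate; pushed down it swings them out (to 0.3), and they snap back by light springs once its top is below the gate.
- catch_b (a joint): Leaf catch at the dispenser's -x end, rad, the mirror image of catch_a.
- tin_a: Loose flat chocolate tin, bare tinplate with a brown lacquered lid, 150 x 58 x 18 mm, about 0.13 kg, lying flat on the counter. Origin: centre of its underside; x along its length, y across, z up. Either end may go first; tin_a and tin_b are alike and may be loaded in either order.
- tin_b: The other loose tin, the same as tin_a.
- pile_1: Tin in the dispenser at the start, the lower of two; same tin as tin_a. Origin: centre of its underside.
- pile_2: Tin in the dispenser at the start, the upper one, held down by the catches. Origin: centre of its underside.
- jar: Bystander: glass jar of pralines with a knobbed lid, 100 mm wide, 151 mm high, on the far side of the counter. Origin: centre of its underside.
- bowl: Bystander: small terracotta bowl, 110 mm wide, 45 mm high. Origin: centre of its underside.
- mug: Bystander: white mug, 80 mm wide, 85 mm high, with a handle at its +y side. Origin: centre of its underside.

How it is judged:
On the way, in this order (a step that is already met when the one before it is completed fails the run):
1. one loose tin has been pushed down into the dispenser and is held flat under both catches, with the gripper off it ((((z of tin_a in the frame of dispenser between 0.03 and 0.12 m and x of tin_a in the frame of dispenser between -0.006 and 0.006 m and y of tin_a in the frame of dispenser between -0.006 and 0.006 m and angle between tin_a's own z axis and vertical below 0.05 rad) and value of joint each of catch_a, catch_b below 0.08 rad and contact force between the fingers and tin_a below 0.1 N) or ((z of tin_b in the frame of dispenser between 0.03 and 0.12 m and x of tin_b in the frame of dispenser between -0.006 and 0.006 m and y of tin_b in the frame of dispenser between -0.006 and 0.006 m and angle between tin_b's own z axis and vertical below 0.05 rad) and value of joint each of catch_a, catch_b below 0.08 rad and contact force between the fingers and tin_b below 0.1 N))), for 0.2 s.
2. both loose tins are held flat under the two catches, with the gripper off them (z of tin_a in the frame of dispenser between 0.03 and 0.12 m and x of tin_a in the frame of dispenser between -0.006 and 0.006 m and y of tin_a in the frame of dispenser between -0.006 and 0.006 m and angle between each of tin_a, tin_b's own z axis and vertical below 0.05 rad and z of tin_b in the frame of dispenser between 0.03 and 0.12 m and x of tin_b in the frame of dispenser between -0.006 and 0.006 m and y of tin_b in the frame of dispenser between -0.006 and 0.006 m and value of joint each of catch_a, catch_b below 0.08 rad and contact force between the fingers and tin_a below 0.1 N and contact force between the fingers and tin_b below 0.1 N), for 0.2 s.
At the end, for the whole second after the job is handed in: All four tins lie in the dispenser under the catches: each within 6 mm of its centre line both ways, flat within 0.05 rad, its top no more than 3 mm above the gate; both catches snapped in (below 0.08 rad), the platform down by more than 66 mm, the tins at rest (z of tin_a in the frame of dispenser between 0.03 and 0.12 m and x of tin_a in the frame of dispenser between -0.006 and 0.006 m and y of tin_a in the frame of dispenser between -0.006 and 0.006 m and angle between each of tin_a, tin_b, pile_1, pile_2's own z axis and vertical below 0.05 rad and z of tin_b in the frame of dispenser between 0.03 and 0.12 m and x of tin_b in the frame of dispenser between -0.006 and 0.006 m and y of tin_b in the frame of dispenser between -0.006 and 0.006 m and z of pile_1 in the frame of dispenser between 0.03 and 0.12 m and x of pile_1 in the frame of dispenser between -0.006 and 0.006 m and y of pile_1 in the frame of dispenser between -0.006 and 0.006 m and z of pile_2 in the frame of dispenser between 0.03 and 0.12 m and x of pile_2 in the frame of dispenser between -0.006 and 0.006 m and y of pile_2 in the frame of dispenser between -0.006 and 0.006 m and value of joint each of catch_a, catch_b below 0.08 rad and linear speed of each of tin_a, tin_b, pile_1, pile_2 below 0.02 m/s and value of joint platform above 0.066 m); the robot touches nothing.
It fails at once if the jar is moved by more than 30 mm or tipped (distance of jar from where it was at the start of the episode above 0.03 m or angle between jar's own z axis and vertical above 0.3 rad).
It fails at once if the bowl is moved by more than 30 mm or tipped (distance of bowl from where it was at the start of the episode above 0.03 m or angle between bowl's own z axis and vertical above 0.3 rad).
It fails at once if the mug is moved by more than 30 mm or tipped (distance of mug from where it was at the start of the episode above 0.03 m or angle between mug's own z axis and vertical above 0.3 rad).
It also fails if it takes over 72 s, if anything falls off the work surface, if the arm or the gripper's body presses on something with over 40 N, if the wrist force passes 120 N, or if a joint passes its speed limit or range.

## Working session

There is one attempt and no reset: what is moved stays moved. The work goes in short steps, Python scripts to look and compute and a tool call to move; the robot and the scene stay as the last step left them, time stands still between calls to the robot, and variables do not carry over. Pictures are saved under pics/ and viewed, at most 10 in all, crops included, and the job is handed in when it is done.

Besides the shell and the picture viewer there is one more tool, called after "Call:" as name([rows], argument=value, ...), one row to a line, values as JSON. move_arm: Moves the arm, as the interface text tells. Its arguments: {"type":"object","properties":{"rows":{"type":"array","items":{"type":"array","items":{"type":"number"}}},"newtons":{"type":"number"}},"required":["rows"]}

```bash
mkdir -p pics; ls; python3 - <<'E'
from cell import monitor, vision
import cv2, numpy as np
s=monitor.observe(); print(s)
for n in ("top","scene"):
    im=vision.read_camera(n); cv2.imwrite(f"pics/{n}0.png",im[:,:,::-1])
    np.set_printoptions(precision=4,suppress=True); print({k:np.array(v) if not isinstance(v,str) else v for k,v in vision.get_calibration(n).items()})
print(vision.get_calibration("wrist"))
E
```

```text
pics
{'time': 0.0, 'qpos': array([-1.29099007e+00,  3.42728030e-01,  1.52501809e+00, -1.69599390e-05,
        1.27539339e+00, -1.45982691e-01]), 'qvel': array([ 0.0009022 , -0.00023817,  0.00043111,  0.00149313, -0.00094294,
        0.00025682]), 'joint_efforts': array([ 1.03308135e-03, -4.31243491e+01, -2.44219673e+01,  7.16590066e-02,
        5.57850022e-02, -1.21453668e-04]), 'tool_pos': array([ 0.21675584, -0.47771809,  0.22604183]), 'tool_rot': array([-3.14005989e+00, -2.08968070e-04,  4.25793739e-01]), 'contact_force': array([-0.32220013,  0.72543922,  0.06187104]), 'torque': array([-0.02613357,  0.0224441 , -0.03681844]), 'grip_force': 0.0, 'opening': 0.09153616124430863}
{'K': array([[518.7526,   0.    , 316.9001],
       [  0.    , 518.7526, 207.0439],
       [  0.    ,   0.    ,   1.    ]]), 'T': array([[ 0.0031,  0.9959, -0.0901,  0.4474],
       [-0.9997,  0.0008, -0.0257, -0.0384],
       [-0.0255,  0.0901,  0.9956,  1.4025],
       [ 0.    ,  0.    ,  0.    ,  1.    ]])}
{'K': array([[514.2338,   0.    , 317.1291],
       [  0.    , 514.2338, 192.1641],
       [  0.    ,   0.    ,   1.    ]]), 'T': array([[-0.6073, -0.4624,  0.646 ,  1.3873],
       [ 0.7942, -0.3741,  0.4789,  0.5624],
       [ 0.0202,  0.8039,  0.5944,  0.8839],
       [ 0.    ,  0.    ,  0.    ,  1.    ]])}
{'K': array([[282.901,   0.   , 316.82 ],
       [  0.   , 282.901, 200.591],
       [  0.   ,   0.   ,   1.   ]]), 'mount': array([[-0.0002,  0.9599,  0.2804,  0.0764],
       [ 1.    ,  0.0002,  0.0001, -0.0007],
       [ 0.    ,  0.2804, -0.9599, -0.1576],
       [ 0.    ,  0.    ,  0.    ,  1.    ]])}
```

View pics/top0.png

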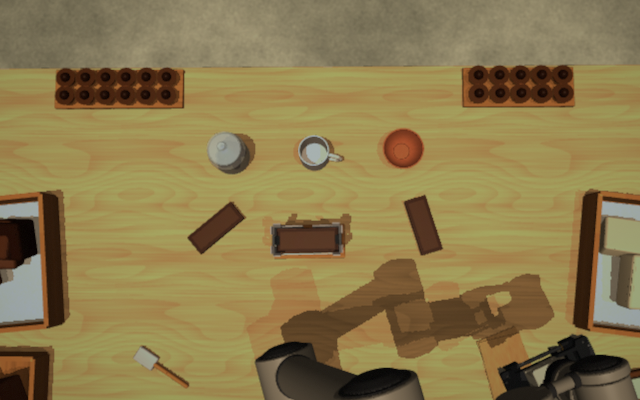

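View pics/scene0.png

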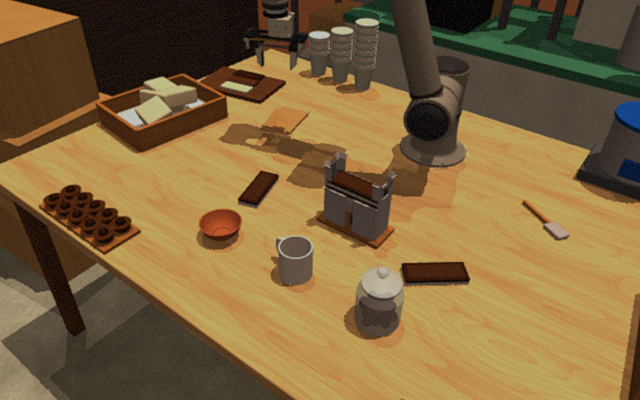

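The top view shows tins at about (216,228) and (423,225), and the dispenser at (308,240). The jar is at (228,150), the mug at (315,152) and the bowl at (403,148). The scene view shows the dispenser's low slotted front panel facing away from the robot, towards the mug. Next I'll measure more closely.

```bash
cat > h.py <<'E'
import cv2, numpy as np
from cell import monitor, vision
from scipy.spatial.transform import Rotation as R
def ray(n,px,T=None):
    c=vision.get_calibration(n); K=np.array(c["K"]); T=np.array(c["T"]) if T is None else T
    px=np.atleast_2d(px).astype(float)
    d=np.c_[(px[:,0]-K[0,2])/K[0,0],-(px[:,1]-K[1,2])/K[1,1],-np.ones(len(px))]
    return T[:3,3],d@T[:3,:3].T
def at_z(n,px,z,T=None):
    o,d=ray(n,px,T); return o+d*((z-o[2])/d[:,2])[:,None]
def proj(n,P,T=None):
    c=vision.get_calibration(n); K=np.array(c["K"]); T=np.array(c["T"]) if T is None else T
    p=(np.atleast_2d(P)-T[:3,3])@T[:3,:3]
    return np.c_[K[0,0]*p[:,0]/-p[:,2]+K[0,2],-K[1,1]*p[:,1]/-p[:,2]+K[1,2]]
def wristT():
    s=monitor.observe(); T=np.eye(4); T[:3,:3]=R.from_euler("xyz",s["tool_rot"]).as_matrix(); T[:3,3]=s["tool_pos"]
    return T@np.array(vision.get_calibration("wrist")["mount"])
def crop(im,x0,y0,w,h,k,f):
    cv2.imwrite(f,cv2.resize(im[y0:y0+h,x0:x0+w],None,fx=k,fy=k,interpolation=cv2.INTER_CUBIC))
E
python3 - <<'E'
from h import *
im=cv2.imread("pics/top0.png")
g=im.astype(int); m=((g[:,:,2]<110)&(g[:,:,1]<70)).astype(np.uint8)
n,l,st,c=cv2.connectedComponentsWithStats(m)
for i in range(1,n):
    x,y,w,h,a=st[i]
    if a>400 and 180<y<260 and 150<x<450:
        r=cv2.minAreaRect(np.argwhere(l==i)[:,::-1].astype(np.float32)); 
        z=.018 if w<60 else .135
        P=at_z("top",cv2.boxPoints(r),z)
        print(st[i],r,"\n",P.round(4),P.mean(0).round(4),np.linalg.norm(P[0]-P[1]),np.linalg.norm(P[1]-P[2]), np.arctan2(*(P[1]-P[0])[[1,0]]),np.arctan2(*(P[2]-P[1])[[1,0]]))
a=cv2.resize(im[205:265,262:357],None,fx=8,fy=8,interpolation=cv2.INTER_CUBIC)
cv2.imwrite("pics/c0.png",a)
E
```

```text
[ 404  195   38   60 1253] ((422.778564453125, 224.887451171875), (56.56842041015625, 22.17680549621582), 71.93952178955078) 
 [[ 0.5879 -0.2339  0.018 ]
 [ 0.6064 -0.2902  0.018 ]
 [ 0.4632 -0.3342  0.018 ]
 [ 0.4449 -0.2784  0.018 ]] [ 0.5256 -0.2842  0.018 ] 0.0592963536323895 0.14973712374052575 -1.253616446122525 -2.843781118441881
[ 188  202   56   52 1225] ((215.78688049316406, 227.34423828125), (21.76626968383789, 56.592308044433594), 50.194427490234375) 
 [[0.4914 0.3457 0.018 ]
 [0.5892 0.2302 0.018 ]
 [0.5441 0.1918 0.018 ]
 [0.4468 0.307  0.018 ]] [0.5179 0.2687 0.018 ] 0.151291978190961 0.05925160191669111 -0.8679921688680439 -2.4362851470965237
[ 273  224   72   31 1788] ((308.61700439453125, 238.39251708984375), (29.22401237487793, 71.64707946777344), 88.02507019042969) 
 [[ 0.5177  0.1036  0.135 ]
 [ 0.524  -0.0718  0.135 ]
 [ 0.4529 -0.0741  0.135 ]
 [ 0.4464  0.1004  0.135 ]] [0.4853 0.0145 0.135 ] 0.17550587488702038 0.07115492935567727 -1.5346940526427983 -3.108792632174471
```

View pics/c0.png

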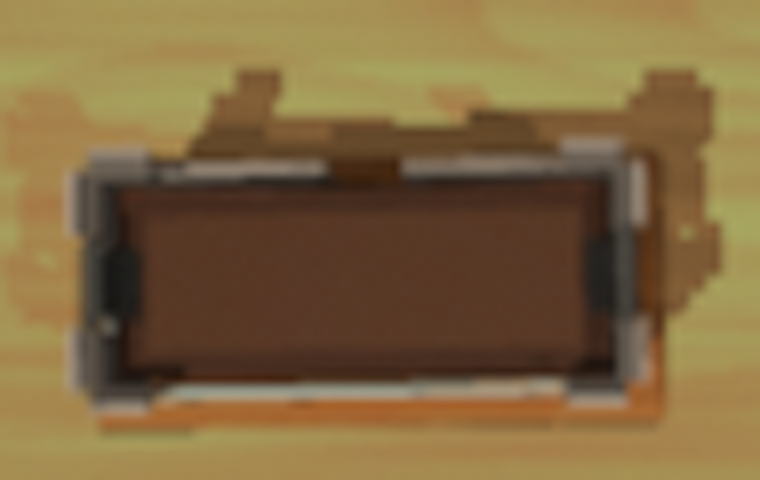

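The crop shows the guides' outer corners at about (72–90,152) and (645,140) at the top, and (75,405) and (640,402) at the bottom. The front slot is at (365,170), and the dark catches are at (118,285) and (602,270). I'll go over the right-hand tin for a close look.

Call:
move_arm([
  [44,28,0,-0.02,-1],
  [44,28,0,-0.02,-1],
  [44,28,0,-0.02,-1],
  [44,28,0,-0.02,-1],
  [44,28,0,-0.02,-1],
  [44,28,0,-0.02,-1],
  [45,26,0,-0.01,-1],
  [0,0,0,0,-1],
  [0,0,0,0,-1],
  [0,0,0,0,-1],
], newtons=25)

```text
time: 1.1
tool_pos: [0.5125, -0.2924, 0.2263]
tool_rot: [-3.141, 0.001, 0.295]
contact_force: [0.2, 0.3, 0.9]
opening: 0.0916
grip_force: 0.0
```

```bash
cat > tin.py <<'E'
from h import *
import sys
def tin(f,z=.018,near=None):
    T=wristT(); s=monitor.observe(); im=vision.read_camera("wrist")[:,:,::-1].copy(); cv2.imwrite(f,im)
    g=im.astype(int); m=((g[:,:,2]<115)&(g[:,:,1]<75)&(g[:,:,2]>g[:,:,0]+15)).astype(np.uint8)
    m=cv2.morphologyEx(m,cv2.MORPH_OPEN,np.ones((5,5)))
    n,l,st,c=cv2.connectedComponentsWithStats(m)
    print(s["tool_pos"].round(4),s["tool_rot"].round(4),s["time"])
    for i in range(1,n):
        if st[i][4]>3000:
            q=np.argwhere(l==i)[:,::-1]; P=at_z("wrist",q,z,T)
            r=cv2.minAreaRect((P[:,:2]*1000).astype(np.float32)); b=cv2.boxPoints(r)
            e=b[1]-b[0] if np.linalg.norm(b[1]-b[0])>np.linalg.norm(b[2]-b[1]) else b[2]-b[1]
            print(st[i],r,"ang",np.arctan2(e[1],e[0]))
E
python3 -c "
from tin import *
tin('pics/w1.png')"
```

```text
[ 0.5125 -0.2924  0.2263] [-3.141e+00  1.000e-03  2.953e-01] 1.1
[  16   72  181  175 7554] ((439.10614013671875, -34.89820861816406), (232.39675903320312, 214.99171447753906), 10.065606117248535) ang 0.17567798
[ 291  151   48   71 3054] ((499.56109619140625, -292.5892333984375), (95.59506225585938, 62.16114044189453), 16.757823944091797) ang 0.29247892
```

View pics/w1.png

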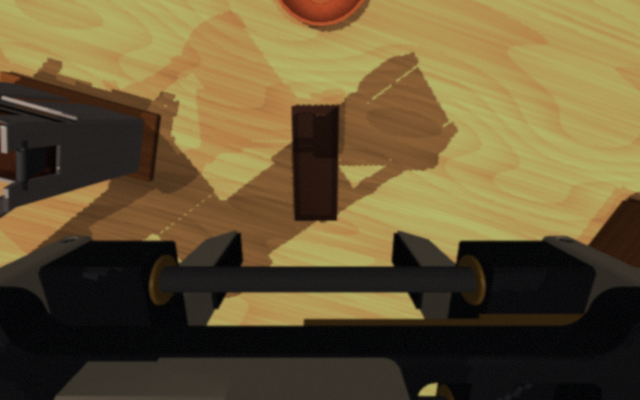

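The wrist view shows the tin upright in the middle, with top corners at (292,105) and (338,105) and bottom corners at (295,219) and (338,219). A shadow splits it, so I'll use the corners rather than the blob.

```bash
python3 - <<'E'
from h import *
T=wristT()
im=cv2.imread("pics/w1.png"); cv2.imwrite("pics/w1c.png",cv2.resize(im[95:230,255:375],None,fx=4.4,fy=4.4,interpolation=cv2.INTER_CUBIC))
P=at_z("wrist",[[292,105],[338,105],[338,219],[295,219]],.018,T)
print(P.round(4),P.mean(0)); d=(P[0]+P[1]-P[2]-P[3])/2; print(np.linalg.norm(d),np.arctan2(d[1],d[0]),np.linalg.norm(P[0]-P[1]),np.linalg.norm(P[2]-P[3]))
c=np.array([.5256,-.2842,0]);u=np.array([np.cos(.298),np.sin(.298),0]);v=np.array([-u[1],u[0],0])
for z in (0,.018): print(proj("wrist",[c+a*.075*u+b*.029*v+[0,0,z] for a,b in((1,1),(1,-1),(-1,-1),(-1,1))],T).round(1).tolist())
E
```

```text
[[ 0.5907 -0.2364  0.018 ]
 [ 0.607  -0.2904  0.018 ]
 [ 0.4657 -0.3365  0.018 ]
 [ 0.4486 -0.2799  0.018 ]] [ 0.52800142 -0.28580072  0.018     ]
0.14860524128875136 0.30633392206666343 0.056445155673554195 0.05911241586806862
[[291.3, 106.6], [336.3, 106.4], [334.7, 216.3], [294.4, 216.4]]
[[290.1, 106.1], [337.3, 105.9], [335.5, 220.7], [293.4, 220.8]]
```

View pics/w1c.png

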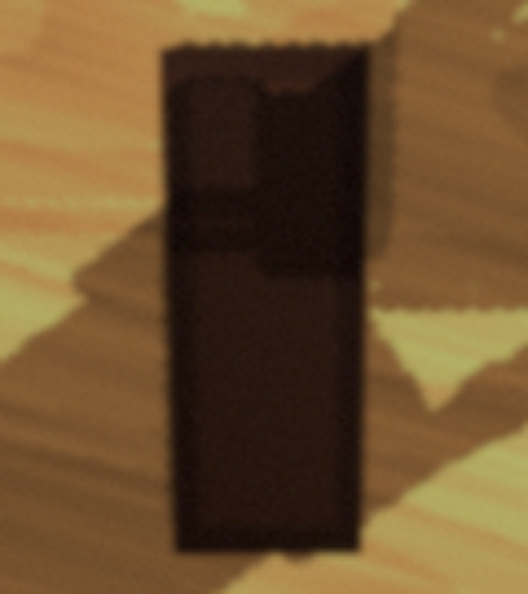

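Call:
move_arm([
  [14.5,7,-30,0.004,-1],
  [0,0,-45,0,-1],
  [0,0,-45,0,-1],
  [0,0,-45,0,-1],
  [0,0,-30,0,-1],
  [0,0,-20,0,-1],
  [0,0,0,0,-1],
  [0,0,0,0,-1],
  [0,0,0,0,-1],
])

```text
time: 2.05
tool_pos: [0.5284, -0.2862, 0.0135]
tool_rot: [3.139, -0.002, 0.299]
contact_force: [0.2, -0.2, -0.5]
opening: 0.0917
grip_force: 0.0
```

Call:
move_arm([
  [-1,0.5,-10,0,-1],
  [0,0,0,0,-1],
  [0,0,0,0,1],
  [0,0,0,0,1],
  [0,0,0,0,1],
  [0,0,0,0,1],
  [0,0,0,0,1],
  [0,0,0,0,1],
], newtons=25)

```text
time: 2.85
tool_pos: [0.5269, -0.2846, 0.0018]
tool_rot: [3.141, -0.0, 0.3]
contact_force: [0.9, -0.7, 0.6]
opening: 0.058
grip_force: 25.0
```

Call:
move_arm([
  [0,0,30,0,1],
  [0,0,45,0,1],
  [0,0,45,0,1],
  [0,0,45,0.1,1],
  [10,20,35,0.14,1],
  [10,35,35,0.14,1],
  [10,35,30,0.14,1],
  [10,40,25,0.14,1],
  [10,40,20,0.14,1],
  [10,40,10,0.14,1],
  [10,40,0,0.14,1],
  [10,30,0,0.14,1],
])

```text
time: 4.05
tool_pos: [0.6067, -0.0023, 0.3218]
tool_rot: [3.141, -0.0, 1.527]
contact_force: [-0.1, -1.3, -1.3]
opening: 0.058
grip_force: 25.0
```

Call:
move_arm([
  [5,10,0,0.05,1],
  [0,0,0,0,1],
  [0,0,0,0,1],
  [0,0,0,0,1],
])

```text
time: 4.45
tool_pos: [0.6114, 0.004, 0.3213]
tool_rot: [-3.141, 0.0, 1.567]
contact_force: [0.0, 0.3, -1.7]
opening: 0.0577
grip_force: 25.0
```

```bash
python3 - <<'E'
from h import *
s=monitor.observe(); np.save("w2T.npy",wristT()); im=vision.read_camera("wrist")[:,:,::-1]; cv2.imwrite("pics/w2.png",im); print(s["tool_pos"],s["tool_rot"],s["time"],s["contact_force"])
T=np.load("w2T.npy")
for z in (.183,.135): print(proj("wrist",[[.4853+a*.04,.0145+b*.09,z] for a in(-1,1) for b in(-1,1)],T).round())
E
```

```text
[0.61137307 0.00402023 0.32129524] [-3.14122169e+00  3.10295928e-04  1.56740000e+00] 4.45 [ 0.0377597   0.27096205 -1.7199741 ]
[[174. 259.]
 [147.  93.]
 [243. 258.]
 [228.  93.]]
[[191. 241.]
 [171.  97.]
 [252. 241.]
 [241.  96.]]
```

View pics/w2.png

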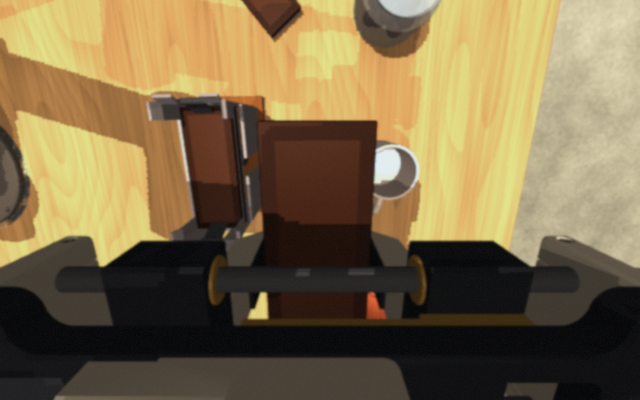

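The dispenser is visible at columns 150–260 and rows 95–235, and the held tin's far edge runs from (258,121) to (376,121). I'll enlarge the dispenser.

```bash
python3 - <<'E'
from h import *
im=cv2.imread("pics/w2.png"); crop(im,135,85,145,160,3.75,"pics/w2c.png")
T=np.load("w2T.npy")
P=at_z("wrist",[[258,121],[376,121]],.3213+.0162,T); print(P, P.mean(0)-[.6114,.004,0])
E
```

```text
[[0.5837574  0.07922649 0.3375    ]
 [0.64051755 0.0790242  0.3375    ]] [0.00073747 0.07512534 0.3375    ]
```

View pics/w2c.png

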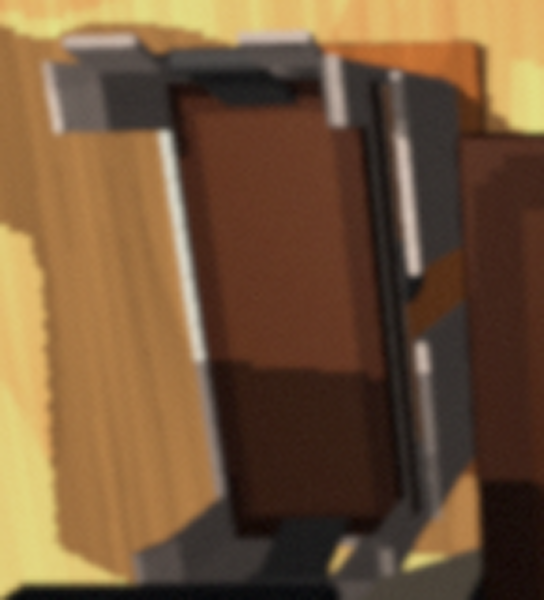

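```bash
python3 - <<'E'
from h import *
T=np.load("w2T.npy")
f=lambda pts,z:(at_z("wrist",np.array(pts)/3.75+[135-.37,85-.37],z,T)*1000).round(1)[:,:2].tolist()
print("tin TL,BL,R1,R2",f([[172,86],[238,532],[362,125],[402,500]],.135))
print("back panel",f([[163,130],[200,360],[222,490]],.132))
print("end lips +y",f([[65,38],[135,36],[240,34],[312,34]],.183))
print("left lip",f([[45,65],[57,132]],.183)," right lip",f([[335,58],[347,125]],.183), f([[325,58],[333,125]],.183))
im=cv2.imread("pics/top0.png")
g=lambda pts,z:(at_z("top",np.array(pts)/8-.44+[262,205],z)*1000).round(1)[:,:2].tolist()
print("top: lips left",g([[72,172],[72,235],[72,335],[72,388]],.183),"right",g([[646,160],[646,225],[646,315],[646,378]],.183))
print("far",g([[90,150],[145,150],[562,138],[625,138]],.183),"near",g([[95,407],[150,405],[567,402],[625,402]],.183))
print("catches",g([[138,250],[138,318],[587,235],[587,305]],.135))
E
```

```text
tin TL,BL,R1,R2 [[454.3, 92.7], [456.8, -54.5], [511.8, 80.9], [514.7, -42.9]]
back panel [[448.2, 79.6], [450.2, 5.8], [451.8, -40.1]]
end lips +y [[449.9, 103.0], [468.4, 103.4], [495.9, 103.8], [514.8, 103.8]]
left lip [[443.5, 96.4], [443.8, 79.4]]  right lip [[520.2, 97.8], [521.8, 80.9]] [[517.6, 97.8], [518.1, 80.9]]
top: lips left [[512.6, 102.3], [494.0, 102.1], [464.7, 101.8], [449.2, 101.6]] right [[516.4, -66.7], [497.3, -66.7], [471.0, -66.7], [452.6, -66.7]]
far [[519.1, 97.1], [519.1, 80.8], [522.9, -42.1], [522.9, -60.6]] near [[443.6, 94.8], [444.3, 78.7], [445.5, -43.6], [445.6, -60.5]]
catches [[491.3, 87.4], [470.6, 87.2], [496.2, -49.8], [474.9, -49.8]]
```

Call:
move_arm([
  [-35,5,0,0.01,1],
  [-35,5,0,0.01,1],
  [-35,5,-10,0.005,1],
  [-22,0,-25,0,1],
  [0,0,-35,0,1],
  [0,0,-30,0,1],
  [0,0,-15,0,1],
  [0,0,0,0,1],
  [0,0,0,0,1],
  [0,0,0,0,1],
])

```text
time: 5.5
tool_pos: [0.4855, 0.0197, 0.2077]
tool_rot: [3.139, 0.0, 1.594]
contact_force: [0.0, 0.7, -1.2]
opening: 0.0576
grip_force: 25.0
```

Call:
move_arm([
  [-1,-0.5,-10,0,1],
  [0,0,-10,0,1],
  [0,0,-8,0,1],
  [0,0,-5,0,1],
  [0,0,0,0,1],
  [0,0,0,0,1],
])

```text
time: 6.1
tool_pos: [0.4837, 0.0196, 0.1733]
tool_rot: [-3.142, -0.0, 1.595]
contact_force: [-0.4, -0.5, -1.0]
opening: 0.0578
grip_force: 25.0
```

```bash
python3 - <<'E'
from h import *
for _ in range(3):
    s=monitor.observe(); print(s["tool_pos"],s["contact_force"],s["torque"]); im=vision.read_camera("wrist")[:,:,::-1]
cv2.imwrite("pics/w3.png",im)
E
```

```text
[0.48374984 0.01963    0.17333836] [-0.38290204 -0.49023017 -1.01636595] [-0.02739618 -0.14473141  0.01746254]
[0.4838992  0.01960847 0.17357561] [-0.26210932 -0.00501011 -2.00120022] [-0.01200271 -0.14297711  0.01746564]
[0.48393778 0.01959579 0.17366835] [ 0.16809942  0.77335164 -1.05883994] [-0.01328439 -0.14694196 -0.01486031]
```

View pics/w3.png

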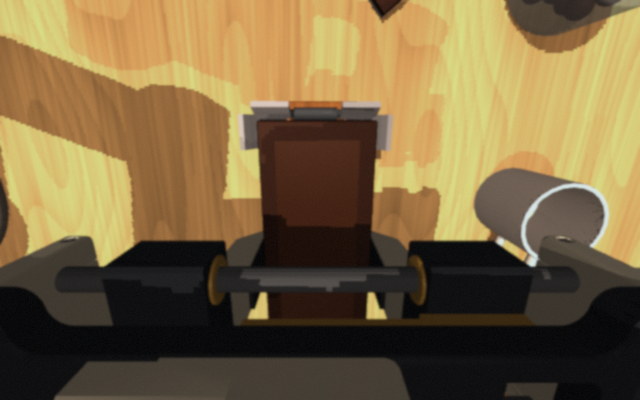

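The tin sits between the lips: it spans columns 258–377 and the lips span 242–388, so it is about 1 mm too far towards +x. I'll correct that and lower it.

Call:
move_arm([
  [-1,0,-5,0,1],
  [0,0,-7,0,1],
  [0,0,-7,0,1],
  [0,0,-7,0,1],
  [0,0,-5,0,1],
  [0,0,0,0,1],
  [0,0,0,0,1],
])

```text
time: 6.95
tool_pos: [0.4833, 0.0193, 0.1422]
tool_rot: [3.14, 0.0, 1.595]
contact_force: [3.8, -0.7, -2.2]
opening: 0.0576
grip_force: 25.0
```

Call:
move_arm([
  [0.5,0,0,0,1],
  [0,0,0,0,-1],
  [0,0,0,0,-1],
  [0,0,0,0,-1],
  [0,0,0,0,-1],
  [0,0,0,0,-1],
  [0,0,20,0,-1],
  [0,0,30,0,-1],
  [0,0,20,0,-1],
  [0,0,0,0,1],
  [0,0,0,0,1],
  [0,0,0,0,1],
])

```text
time: 8.15
tool_pos: [0.4825, 0.0197, 0.2113]
tool_rot: [-3.14, -0.0, 1.595]
contact_force: [0.8, 0.6, 0.4]
opening: 0.0723
grip_force: 0.0
```

Call:
move_arm([
  [0,0,0,0,1],
  [0,0,0,0,1],
  [0,0,0,0,1],
  [0,0,0,0,1],
])

```text
time: 8.55
tool_pos: [0.4831, 0.0196, 0.2122]
tool_rot: [-3.141, -0.0, 1.595]
contact_force: [0.3, -0.3, -0.1]
opening: 0.0405
grip_force: 0.0
```

```bash
python3 - <<'E'
from h import *
s=monitor.observe(); print(s["tool_pos"],s["opening"],s["contact_force"]); im=vision.read_camera("wrist")[:,:,::-1]
cv2.imwrite("pics/w4.png",im)
E
```

```text
[0.48310357 0.0196285  0.21217365] 0.04050547678585972 [ 0.33298746 -0.26238876 -0.14975955]
```

View pics/w4.png

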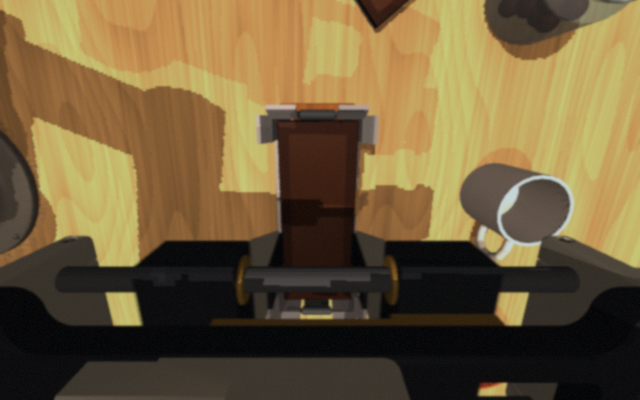

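The tin lies between the guides: it spans columns 278–360, with the lips evenly placed at 260–377. I'll finish closing the fingers and push.

Call:
move_arm([
  [0.5,-0.5,0,0,1],
  [0,0,0,0,1],
  [0,0,0,0,1],
  [0,0,0,0,1],
  [0,0,-20,0,1],
  [0,0,-20,0,1],
  [0,0,-10,0,1],
  [0,0,-5,0,1],
  [0,0,-5,0,1],
  [0,0,-5,0,1],
])

```text
time: 9.6
tool_pos: [0.4842, 0.0191, 0.1484]
tool_rot: [3.14, 0.0, 1.595]
contact_force: [-2.7, 0.6, 7.7]
opening: 0.0005
grip_force: 4.1
```

Call:
move_arm([
  [0,0,-4,0,1],
  [0,0,-4,0,1],
  [0,0,-4,0,1],
  [0,0,-3,0,1],
  [0,0,0,0,1],
])

```text
time: 10.1
tool_pos: [0.4843, 0.0191, 0.1335]
tool_rot: [3.14, 0.0, 1.595]
contact_force: [-1.7, -0.3, 7.9]
opening: 0.0002
grip_force: 3.9
```

Call:
move_arm([
  [0,0,-2,0,1],
  [0,0,-2,0,1],
  [0,0,-1,0,1],
  [0,0,0,0,1],
  [0,0,0,0,1],
  [0,0,0,0,1],
])

```text
time: 10.7
tool_pos: [0.4843, 0.0191, 0.1288]
tool_rot: [3.139, 0.0, 1.595]
contact_force: [-2.8, 1.0, 10.0]
opening: 0.0003
grip_force: 4.2
```

Call:
move_arm([
  [0,0,3,0,1],
  [0,0,3,0,1],
  [0,0,3,0,1],
  [0,0,3,0,1],
  [0,0,0,0,1],
  [0,0,0,0,1],
])

```text
time: 11.3
tool_pos: [0.4837, 0.0191, 0.1393]
tool_rot: [3.141, 0.0, 1.595]
contact_force: [0.2, -0.9, 0.1]
opening: 0.0006
grip_force: 0.0
```

The force is zero at 139 mm, so the tin is held down at the gate. Next is the second tin.

Call:
move_arm([
  [0,0,40,0,1],
  [0,0,40,0,1],
  [4,15,20,0.08,-1],
  [5,40,0,0.1,-1],
  [5,40,0,0.1,-1],
  [5,40,0,0.1,-1],
  [5,40,0,0.1,-1],
  [5,40,0,0.1,-1],
  [5,35,0,0.1,-1],
  [0,0,0,0,-1],
  [0,0,0,0,-1],
  [0,0,0,0,-1],
])

```text
time: 12.5
tool_pos: [0.5175, 0.2682, 0.2391]
tool_rot: [-3.141, 0.0, 2.273]
contact_force: [-0.5, -0.9, -0.5]
opening: 0.0757
grip_force: 0.0
```

```bash
python3 - <<'E'
from h import *
s=monitor.observe(); T=wristT(); im=vision.read_camera("wrist")[:,:,::-1].copy(); cv2.imwrite("pics/w5.png",im); np.save("w5T.npy",T)
print(s["tool_pos"],s["tool_rot"],s["opening"])
g=im.astype(int)
c=np.array([.5179,.2687,.018]);yaw=2.274
u=np.array([np.cos(yaw),np.sin(yaw),0]);v=np.array([-u[1],u[0],0])
q=proj("wrist",[c+a*.075*u+b*.029*v for a,b in((1,1),(1,-1),(-1,-1),(-1,1))],T).round(1); print(q.tolist())
m=((g[:,:,2]<130)&(g[:,:,1]<62)).astype(np.uint8); m[235:]=0
m=cv2.morphologyEx(m,cv2.MORPH_OPEN,np.ones((5,5)))
n,l,st,_=cv2.connectedComponentsWithStats(m)
i=l[tuple(q.mean(0).astype(int)[::-1])]; print(i,st[i])
r=cv2.minAreaRect(np.argwhere(l==i)[:,::-1].astype(np.float32)); print(r,cv2.boxPoints(r).round(1).tolist())
P=at_z("wrist",np.argwhere(l==i)[:,::-1],.018,T)[:,:2]*1000
print(cv2.minAreaRect(P.astype(np.float32)))
x0,y0=max(int(q[:,0].min())-25,0),max(int(q[:,1].min())-20,0)
print(x0,y0)
# tops camera recheck of dispenser in same canvas
k=4; a=cv2.resize(im[y0:y0+145,x0:x0+100],None,fx=k,fy=k,interpolation=cv2.INTER_CUBIC)
t=vision.read_camera("top")[:,:,::-1]; b=cv2.resize(t[205:278,262:362],None,fx=k,fy=k,interpolation=cv2.INTER_CUBIC)
cv2.imwrite("pics/w5c.png",np.hstack([a[:580],np.vstack([b,np.zeros((580-b.shape[0],400,3),np.uint8)])]))
E
```

```text
[0.51751566 0.26815994 0.23907256] [-3.14063913e+00  5.25506865e-05  2.27328145e+00] 0.07566319342480173
[[294.3, 118.9], [339.4, 118.8], [337.2, 227.7], [296.8, 227.7]]
1 [ 297  118   44  110 4687]
((318.4999694824219, 172.5), (42.99999237060547, 108.99998474121094), 0.0) [[297.0, 227.0], [297.0, 118.0], [340.0, 118.0], [340.0, 227.0]]
((518.913330078125, 270.9983215332031), (61.07109069824219, 149.94287109375), 40.28110122680664)
269 98
```

Call:
move_arm([
  [0.7,1.7,-30,0,-1],
  [0,0,-45,0,-1],
  [0,0,-45,0,-1],
  [0,0,-45,0,-1],
  [0,0,-35,0,-1],
  [0,0,-24,0,-1],
  [0,0,0,0,-1],
  [0,0,0,0,-1],
  [0,0,0,0,-1],
])

```text
time: 13.5
tool_pos: [0.5197, 0.2709, 0.0174]
tool_rot: [3.138, 0.001, 2.274]
contact_force: [0.2, -0.1, -0.1]
opening: 0.0919
grip_force: 0.0
```

Call:
move_arm([
  [-0.5,-0.5,-12,0,-1],
  [0,0,0,0,-1],
  [0,0,0,0,1],
  [0,0,0,0,1],
  [0,0,0,0,1],
  [0,0,0,0,1],
  [0,0,0,0,1],
  [0,0,0,0,1],
])

```text
time: 14.3
tool_pos: [0.518, 0.2704, 0.0035]
tool_rot: [3.141, 0.0, 2.275]
contact_force: [0.6, -1.0, 1.3]
opening: 0.0576
grip_force: 25.0
```

Call:
move_arm([
  [0,0,30,0,1],
  [0,0,45,0,1],
  [0,0,50,0,1],
  [0,0,50,0,1],
  [0,0,45,0,1],
  [-4,-35,20,-0.1,1],
  [-5,-40,0,-0.12,1],
  [-5,-40,0,-0.12,1],
  [-5,-40,0,-0.12,1],
  [-5,-40,0,-0.12,1],
  [-5,-36,0,-0.1,1],
  [-5,-20,0,0,1],
])

```text
time: 15.5
tool_pos: [0.4832, 0.0169, 0.2432]
tool_rot: [-3.141, 0.001, 1.59]
contact_force: [1.3, 0.3, -1.1]
opening: 0.0581
grip_force: 25.0
```

Call:
move_arm([
  [0,0,-20,0,1],
  [0,0,-15,0,1],
  [0,0,0,0,1],
  [0,0,0,0,1],
  [0,0,0,0,1],
])

```text
time: 16.0
tool_pos: [0.4843, 0.0194, 0.2092]
tool_rot: [3.14, 0.0, 1.595]
contact_force: [-0.5, 0.1, -1.6]
opening: 0.0578
grip_force: 25.0
```

```bash
python3 - <<'E'
from h import *
s=monitor.observe(); T=wristT(); im=vision.read_camera("wrist")[:,:,::-1].copy(); cv2.imwrite("pics/w6.png",im)
print(s["tool_pos"],s["tool_rot"],s["opening"],s["contact_force"],s["time"])
# far edge of held tin: darkness along column band
g=cv2.cvtColor(im,cv2.COLOR_BGR2GRAY).astype(int)
print("col316",g[95:130,300:335].mean(1).astype(int).tolist())
w3=cv2.cvtColor(cv2.imread("pics/w3.png"),cv2.COLOR_BGR2GRAY).astype(int); print("w3",w3[95:130,300:335].mean(1).astype(int).tolist())
w2=cv2.cvtColor(cv2.imread("pics/w2.png"),cv2.COLOR_BGR2GRAY).astype(int); print("w2",w2[95:130,300:335].mean(1).astype(int).tolist())
print("rows160-180",g[160:180,245:275].mean(0).astype(int).tolist(),g[160:180,360:390].mean(0).astype(int).tolist())
E
```

```text
[0.48432739 0.01942069 0.20918032] [3.14022519e+00 1.94260670e-04 1.59513429e+00] 0.057833510537637425 [-0.47855796  0.11967396 -1.64100525] 16.0
col316 [173, 173, 173, 172, 173, 172, 163, 142, 122, 117, 117, 117, 116, 105, 82, 66, 67, 72, 76, 75, 68, 61, 54, 43, 34, 36, 44, 47, 48, 47, 46, 42, 41, 40, 40]
w3 [175, 175, 175, 175, 172, 159, 131, 114, 116, 118, 117, 106, 84, 68, 70, 77, 82, 83, 80, 75, 68, 62, 55, 47, 35, 27, 32, 43, 47, 48, 47, 45, 42, 41, 41]
w2 [191, 191, 191, 191, 191, 190, 189, 188, 188, 188, 187, 187, 187, 187, 188, 187, 187, 187, 187, 187, 187, 187, 187, 184, 165, 113, 61, 48, 50, 50, 49, 46, 44, 43, 43]
rows160-180 [194, 193, 192, 192, 193, 192, 191, 189, 189, 192, 194, 194, 193, 190, 172, 129, 77, 47, 40, 39, 39, 39, 39, 39, 39, 39, 39, 39, 39, 39] [36, 36, 35, 36, 36, 36, 36, 36, 36, 36, 36, 36, 40, 67, 119, 165, 185, 190, 191, 191, 192, 191, 192, 192, 191, 190, 188, 187, 187, 187]
```

Call:
move_arm([
  [-0.6,-0.5,-15,0,1],
  [0,0,-15,0,1],
  [0,0,-8,0,1],
  [0,0,-7,0,1],
  [0,0,-7,0,1],
  [0,0,-7,0,1],
  [0,0,-5,0,1],
  [0,0,0,0,1],
  [0,0,0,0,1],
])

```text
time: 16.95
tool_pos: [0.4846, 0.0185, 0.1452]
tool_rot: [3.138, 0.001, 1.595]
contact_force: [3.2, -2.3, 2.1]
opening: 0.0579
grip_force: 25.0
```

Call:
move_arm([
  [0,0,0,0,-1],
  [0,0,0,0,-1],
  [0,0,0,0,-1],
  [0,0,0,0,-1],
  [0,0,0,0,-1],
  [0,0,20,0,-1],
  [0,0,30,0,-1],
  [0,0,20,0,-1],
  [0,0,0,0,1],
  [0,0,0,0,1],
  [0,0,0,0,1],
  [0,0,0,0,1],
])

```text
time: 18.15
tool_pos: [0.4827, 0.0189, 0.2133]
tool_rot: [-3.139, -0.0, 1.595]
contact_force: [0.4, -0.1, 0.1]
opening: 0.0645
grip_force: 0.0
```

Call:
move_arm([
  [0,0,0,0,1],
  [0,0,0,0,1],
  [0,0,0,0,1],
  [0,0,0,0,1],
  [0,0,0,0,1],
  [0,0,0,0,1],
  [0,0,0,0,1],
])

```text
time: 18.85
tool_pos: [0.4833, 0.0188, 0.2144]
tool_rot: [3.141, 0.0, 1.595]
contact_force: [-0.0, 0.0, 0.4]
opening: 0.0086
grip_force: 0.0
```

```bash
python3 - <<'E'
from h import *
s=monitor.observe(); im=vision.read_camera("wrist")[:,:,::-1].copy(); cv2.imwrite("pics/w7.png",im)
print(s["tool_pos"],s["opening"],s["contact_force"],s["time"])
for f in("w4","w7"):
    g=cv2.cvtColor(cv2.imread(f"pics/{f}.png"),cv2.COLOR_BGR2GRAY).astype(int)
    print(f,g[100:130,305:330].mean(1).astype(int).tolist()); 
    for r in(140,170,215): print(r,g[r-3:r+3,265:295].mean(0).astype(int).tolist(),g[r-3:r+3,345:375].mean(0).astype(int).tolist())
E
```

```text
[0.48326861 0.01879942 0.2144023 ] 0.008551075319288866 [-0.02952498  0.04142028  0.37438656] 18.85
w4 [158, 156, 144, 118, 103, 103, 104, 103, 95, 77, 60, 57, 62, 68, 69, 64, 57, 50, 42, 30, 20, 22, 30, 35, 35, 35, 35, 35, 35, 35]
140 [78, 78, 79, 80, 82, 83, 81, 78, 77, 84, 95, 97, 80, 55, 38, 35, 35, 35, 35, 36, 35, 35, 36, 39, 44, 45, 46, 45, 46, 47] [43, 40, 36, 34, 33, 33, 33, 33, 33, 33, 32, 32, 34, 44, 54, 60, 72, 87, 95, 97, 96, 96, 95, 96, 98, 99, 101, 109, 124, 140]
170 [180, 177, 173, 168, 165, 164, 164, 165, 166, 165, 166, 167, 157, 125, 77, 44, 34, 34, 33, 33, 33, 32, 33, 34, 36, 39, 40, 41, 40, 40] [37, 33, 32, 31, 31, 31, 31, 30, 31, 31, 35, 49, 66, 79, 90, 101, 108, 113, 129, 157, 176, 181, 181, 180, 178, 176, 174, 176, 179, 183]
215 [103, 104, 103, 102, 101, 98, 97, 97, 98, 96, 93, 94, 102, 110, 105, 78, 43, 20, 12, 12, 11, 13, 13, 11, 13, 13, 14, 15, 15, 16] [15, 16, 14, 14, 14, 12, 14, 15, 23, 42, 64, 81, 92, 99, 103, 105, 108, 111, 113, 114, 113, 112, 112, 111, 111, 109, 107, 103, 100, 99]
w7 [146, 136, 113, 97, 94, 96, 94, 87, 68, 54, 53, 58, 63, 63, 58, 51, 45, 35, 24, 16, 21, 29, 32, 33, 33, 33, 33, 32, 32, 33]
140 [88, 88, 89, 90, 91, 92, 94, 92, 94, 101, 112, 122, 119, 94, 58, 37, 32, 33, 32, 33, 33, 33, 32, 33, 34, 37, 40, 42, 43, 43] [42, 41, 39, 35, 31, 30, 30, 30, 31, 29, 30, 31, 29, 35, 46, 61, 75, 85, 86, 87, 86, 87, 87, 89, 90, 91, 98, 111, 125, 133]
170 [167, 164, 161, 156, 154, 153, 153, 154, 154, 153, 154, 157, 157, 146, 112, 66, 38, 31, 31, 31, 30, 31, 31, 31, 31, 31, 34, 36, 37, 38] [37, 35, 32, 29, 29, 29, 29, 29, 29, 29, 28, 30, 43, 64, 83, 94, 102, 117, 143, 162, 169, 169, 168, 166, 165, 163, 163, 167, 170, 172]
215 [95, 96, 96, 95, 92, 90, 89, 89, 90, 89, 86, 86, 92, 101, 103, 91, 64, 35, 17, 13, 11, 12, 12, 12, 11, 11, 11, 14, 14, 14] [16, 14, 13, 14, 13, 12, 12, 12, 14, 21, 44, 71, 87, 94, 96, 100, 102, 104, 104, 105, 104, 103, 102, 103, 101, 98, 95, 92, 91, 93]
```

The second tin sits just as the first did (the edge profiles match within 1 px). Pushing it down the same way.

Call:
move_arm([
  [0.7,0,0,0,1],
  [0,0,-20,0,1],
  [0,0,-22,0,1],
  [0,0,-10,0,1],
  [0,0,-5,0,1],
  [0,0,-5,0,1],
  [0,0,-5,0,1],
  [0,0,-4,0,1],
  [0,0,-4,0,1],
  [0,0,-4,0,1],
  [0,0,-3,0,1],
  [0,0,0,0,1],
])

```text
time: 20.1
tool_pos: [0.4838, 0.0188, 0.1335]
tool_rot: [3.141, 0.0, 1.595]
contact_force: [-3.0, -0.7, 9.2]
opening: 0.0002
grip_force: 4.4
```

Call:
move_arm([
  [0,0,-2,0,1],
  [0,0,-2,0,1],
  [0,0,-1,0,1],
  [0,0,0,0,1],
  [0,0,0,0,1],
  [0,0,0,0,1],
  [0,0,3,0,1],
  [0,0,3,0,1],
  [0,0,3,0,1],
  [0,0,3,0,1],
  [0,0,0,0,1],
  [0,0,0,0,1],
])

```text
time: 21.3
tool_pos: [0.4841, 0.0188, 0.1394]
tool_rot: [3.141, 0.0, 1.595]
contact_force: [-0.7, -0.7, -0.4]
opening: 0.0001
grip_force: 0.0
```

Call:
move_arm([
  [0,0,40,0,1],
  [0,0,40,0,1],
  [-10,0,20,0,1],
  [-40,0,0,0,1],
  [-40,0,0,0,1],
  [0,0,0,0,1],
  [0,0,0,0,1],
  [0,0,0,0,1],
])

```text
time: 22.1
tool_pos: [0.395, 0.0187, 0.2396]
tool_rot: [3.14, 0.0, 1.595]
contact_force: [0.2, -0.3, -0.1]
opening: 0.0003
grip_force: 0.0
```

```bash
python3 - <<'E'
from h import *
s=monitor.observe(); im=vision.read_camera("wrist")[:,:,::-1].copy(); t=vision.read_camera("top")[:,:,::-1]; sc=vision.read_camera("scene")[:,:,::-1]
print(s["tool_pos"],s["contact_force"],s["time"])
R_=lambda a,k:cv2.resize(a,None,fx=k,fy=k,interpolation=cv2.INTER_CUBIC)
a=R_(sc[145:245,310:410],4); b=R_(im[80:245,290:490],2)
o=np.zeros((560,800,3),np.uint8); o[:400,:400]=a; o[:330,400:800]=b; c=R_(t[120:270,180:450],1.4); o[335:335+c.shape[0],405:405+c.shape[1]]=c
cv2.imwrite("pics/fin.png",o)
E
```

```text
[0.39503984 0.01866392 0.23957244] [ 0.22183488 -0.3453691  -0.11187206] 22.1
```

View pics/fin.png

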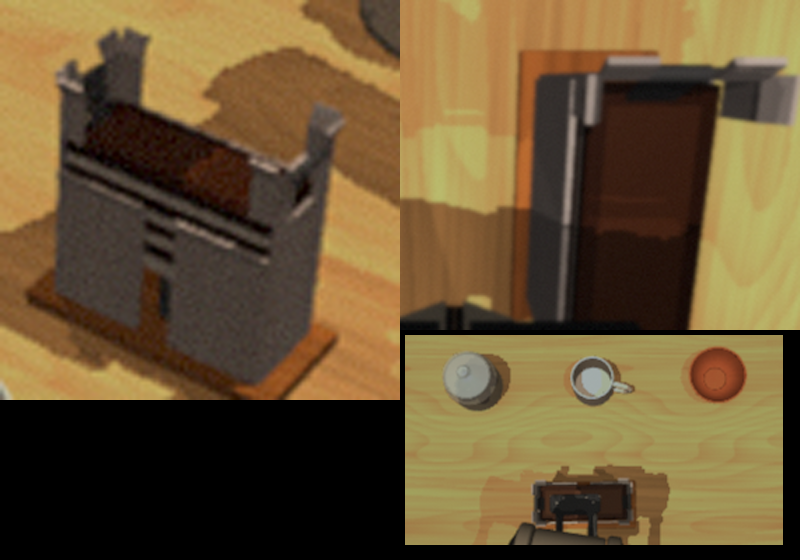

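The scene crop at upper left shows the pile flat at gate level, with its top at about (170,150). In the wrist crop the catch at (660,90) overlaps the end of the top tin. Jar, mug and bowl stand where they were, so I'm handing in.

```bash
python3 -c "
from cell import workorder
print(workorder.hand_in())"
```

```text
the job is handed in; nothing more can be done
None
```

I pushed both loose tins down into the dispenser; the last pictures show the pile flat at gate level, with the jar, bowl and mug where they stood. I handed the job in at about 22 s of robot time; the hand-in returned no verdict, and I inferred that the catches hold from zero force after each push and a close view of one catch.

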